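Tighten a tube-fitting nut a quarter turn past finger-tight

ROBOT

A 7-joint arm with a two-finger parallel gripper is mounted at the origin on a cart in front of the work surface, level with it; the furniture and walls round the work are solid. World frame = base frame: x ahead of the robot, y to its left, z up, the work surface at z = 0. Lengths are in mm, angles in rad, forces in N, time in s.
With the tool pointing down it reaches from about 425 to 825 mm from the base axis. Payload 3.6 kg.
Tool frame: the origin (TCP) lies between the finger pads; the fingertips stand 8 mm ahead of it and the grasp point (between the pads) lies 11 mm behind it (env.tcp_to_tips is the z of the fingertips in the tool frame, in mm); z points along the fingers, y is the direction in which the jaws open and shut (so a half turn about z gives the same grasp; the last joint's range is limited). The gripper opens to 93 mm and grips with 3 to 60 N. Pads are 15 mm wide; open, the fingers measure 128 mm over their backs; the gripper's body (75 mm by 188 mm) begins 65 mm behind the grasp point.
Start: joints at [-1.339, 0.615, -0.013, 1.423, 0.008, 1.103, -0.04], TCP at [165.687, 628.498, 226.64] pointing down, gripper open.
Joint ranges: [-3.12, 3.12], [-0.3, 2.06], [-1.34, 1.32], [0.26, 2.42], [-1.36, 4.5], [0.01, 1.98], [-2.84, 2.84]. Speed limits (rad/s): [2.79, 2.79, 3.14, 3.14, 3.14, 3.14, 3.14].

INTERFACE

Orientations are given as a 3x3 rotation matrix whose columns are the frame's x, y, z axes.
In Python, from bench import env, optics, close_job gives the robot as it stands.
- The arm moves only by the tool move_arm, never from a script. Its argument "targets" is a list of rows, each a list of 3 entries, a list of its own where there are three numbers: the finger opening in mm, from 0 to 93, then the shift along the tool's x, y, z in mm, then the turn, a rotation vector about the tool's x, y, z in degrees. A call has 1 to 12 rows; each row is the pose to reach, as a shift and turn from the pose measured when the call began, along the tool's axes at that moment; what a row does not reach only later rows make up. A row lasts 1/10 s, in which the tool goes at most 50 mm and 8.59 degrees, less where a joint would pass 70% of its speed; a pose out of reach is approached as far as the arm can. A call with a gripper value outside its range is refused whole. The fingers move at their own pace and stop on an object; "grip_force" is the grip in N (left out, the last holds). Time passes only in rows, so rows that repeat a pose let the fingers close. It gives the time, the measured TCP pose, the force and the opening at its end, in the units of the state.
- env.read_state(): the state, without advancing time (a new reading comes with each control period).
- optics.get_image(name): name is "side" or "top" or "wrist"; returns the picture (420x560x3 uint8, red, green, blue); there is no depth.
- optics.camera_model(name): a dict with "fx", "fy", "cx", "cy" (pixels), "extrinsics" (4x4, takes a point from camera to world coordinates). Camera axes: x right, y down, z forward; pixel columns grow to the right and rows downward; lengths in mm; the calibration is good to about 2 mm. A picture is of the moment at which its call begins: read the wrist's pose just before it. camera_model takes no time and is no camera call; for the wrist camera it gives the pose at the moment of the call.
- close_job(): hands the job in, once; it reports no verdict.
The state is a dict: "time_s": time; "joint_pos": joint angles; "joint_velocities": joint speeds; "joint_torque": joint torques, N m; "ee_pos": TCP position; "tcp_rot": TCP orientation; "force": force on the tool from outside, world axes, zero at the start; "ft_torque": the same for the moment, N m; "finger_gap": opening from 0.0 (shut) to 1.0 (fully open).
Only numpy, scipy, OpenCV 4.12 (cv2) and the standard library are available. Lean on these libraries where they do the work, as an engineer would, in place of code of your own. Each camera call takes 0.05 s, during which the arm holds its last target. There are 200 camera calls.

TASK

Turn the brass nut on the test manifold clockwise with the fingers until it is just finger-tight, that is until it bites and the black collar under it just begins to move with it. Then slip the ring wrench over the nut without forcing it, pull it smoothly a quarter turn further so that the collar's red pip ends at the yellow dot, lift it off just as gently and lay it back down on the bench clear of the manifold. Leave the other gauges where they are.

Things in the scene. Friction and masses are not known exactly. Their poses are not given: they have to be found in the camera images.
- fitting: Aluminium manifold block, 86 x 86 mm, 36 mm high, on a dark 100 x 90 mm foot, bolted down. Origin on the nut's axis at the bench top, z up. A steel tube with a blue cap (17 mm across) rises through the nut on the axis to 87 mm above the bench. On the block's top, 41 mm from the axis, a white dot lies on its -y side and a yellow dot on its -x side.
- nut: Brass hexagon nut on the upright tube, 38 mm across flats, 44 over corners, 26 mm high, top 5 mm chamfered. Origin on its axis at its underside, 44 mm above the bench; z up; x square to a flat (flats every 60 degrees). Turns freely (0.04 N m) clockwise from above for some 30 to 75 degrees, then bites; where is different each time and can only be felt. It stays captive, neither rising nor sinking.
- pip (a point): Red pip on top of the knurled black collar under the nut (collar 76 mm across, top 44 mm above the bench), 34.5 mm from the nut's axis. It starts beside the white dot. The collar stands still while the nut runs free; once the nut has bitten it is dragged round clockwise with the nut against a steady 0.5 N m, and stays where it is left.
- quarter_dot (a point): Point at the pip's radius (34.5 mm from the axis) and height, in line with the yellow dot: a quarter turn clockwise from the pip's start. The pip is to end here.
- wrench: Flat steel ring wrench lying loose on the bench, 16 mm thick, about 0.18 kg. Origin at the centre of the ring's underside, z up. Its hexagonal through hole is 41 mm across flats (1.5 mm play all round), flats square to x and every 60 degrees; outside about 54 mm. It goes over the nut at the nut's yaw plus any multiple of 60 degrees, some 9 degrees of play either way, and seats with its underside on the collar.
- wrench_grip (a point): Middle of the wrench's straight handle, 85 mm from the ring's centre and half way up (8 mm). The handle, 14 mm wide and 16 mm high with a blue inlay, runs from the ring along the wrench's -x axis to 170 mm from the wrench's origin. The ring's bore is oiled, yet it binds on the nut when tilted, side-loaded or under load.
- setting_master: Black stepped setting bush, 56 mm across, 53 mm high, standing loose near the manifold; origin under its centre. To be left alone.
- brass_weight: Small brass test weight with a knob, 28 mm across, 45 mm high, loose; origin under its centre. To be left alone.
- plug_gauge: Black and steel plug gauge lying loose, 112 mm long (along x), 27 mm wide, 24 mm high; origin under its centre. To be left alone.

How it is judged:
By the outcome, as a careful person would: the job done as asked, in the order asked, and still so for the second after the job is handed in, with the robot touching nothing.
It also fails if it takes over 72 s, if anything falls off the work surface, if the arm or the gripper's body presses on something with over 40 N, if the wrist force passes 120 N, or if a joint passes its speed limit or range.

## Working session

There is one attempt and no reset: what is moved stays moved. The work goes in short steps, Python scripts to look and compute and a tool call to move; the robot and the scene stay as the last step left them, time stands still between calls to the robot, and variables do not carry over. Pictures are saved under pics/ and viewed, about 8 in all and at most 12, crops included, and the job is handed in when it is done.

Besides the shell and the picture viewer there is one more tool, called after "Request:" by a JSON object that holds its "method" and its "body". move_arm: Moves the arm, as the interface text tells. Its arguments: {"type":"object","properties":{"targets":{"type":"array"},"grip_force":{"type":"number"}},"required":["targets"]}

```bash
ls; mkdir -p pics; python3 - <<'E'
from bench import env, optics
import cv2, numpy as np
s=env.read_state(); print(s)
for n in("top","side"):
    im=optics.get_image(n); cv2.imwrite(f"pics/{n}0.png",im[:,:,::-1]); m=optics.camera_model(n); print(n,m)
E
```

```text
pics
{'time_s': 0.0, 'joint_pos': array([-1.3395073 ,  0.61587797, -0.01261074,  1.42486171,  0.00811548,
        1.10339373, -0.04034669]), 'joint_velocities': array([ 2.27261073e-04, -1.10880269e-03,  1.58378044e-03, -1.21250325e-03,
        1.19297409e-03, -8.86076538e-05, -7.66504089e-04]), 'joint_torque': array([ 4.42505907e-04, -4.58949065e+01,  2.09214315e-01, -1.65742475e+01,
       -6.10971171e-02,  2.06044730e-02,  2.31970807e-04]), 'ee_pos': array([165.51834087, 627.79181227, 225.52025828]), 'tcp_rot': array([[-9.66987111e-01,  2.54824615e-01, -5.84590171e-04],
       [ 2.54825281e-01,  9.66984083e-01, -2.42068182e-03],
       [-5.15599232e-05, -2.48973647e-03, -9.99996899e-01]]), 'force': array([ 0.19906043,  0.36819418, -0.51192582]), 'ft_torque': array([0.0208096 , 0.03030326, 0.01393057]), 'finger_gap': 1.0006309857674067}
top {'fx': 472.764920124151, 'fy': 472.764920124151, 'cx': 284.93937661539735, 'cy': 212.17710936087656, 'extrinsics': array([[-2.75529741e-02, -9.98249893e-01,  5.23257631e-02,
         5.18477866e+02],
       [-9.99587739e-01,  2.70915183e-02, -9.50793337e-03,
        -3.46360762e+01],
       [ 8.07370909e-03, -5.25661631e-02, -9.98584805e-01,
         1.35361830e+03],
       [ 0.00000000e+00,  0.00000000e+00,  0.00000000e+00,
         1.00000000e+00]])}
side {'fx': 399.3026684282411, 'fy': 399.3026684282411, 'cx': 278.97380276364925, 'cy': 213.3815188225878, 'extrinsics': array([[-9.57751553e-01, -1.58123311e-01,  2.40226936e-01,
         3.88259050e+02],
       [-2.87587327e-01,  5.33369102e-01, -7.95494142e-01,
         7.08267623e+02],
       [-2.34345720e-03, -8.30971973e-01, -5.56309346e-01,
         5.89660056e+02],
       [ 0.00000000e+00,  0.00000000e+00,  0.00000000e+00,
         1.00000000e+00]])}
```

```bash
python3 - <<'E'
import cv2, numpy as np
a=cv2.imread("pics/top0.png");b=cv2.imread("pics/side0.png")
cv2.imwrite("pics/both0.png",cv2.resize(a,(800,600)))
E
```

```text
(no output)
```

View pics/both0.png

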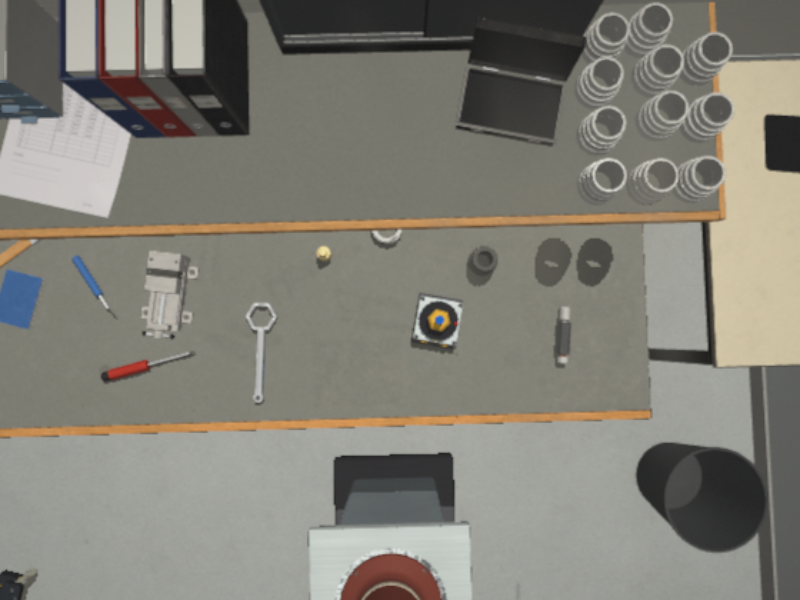

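View pics/side0.png

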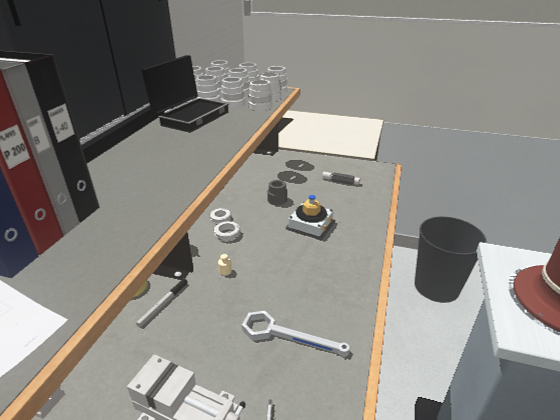

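```bash
cat > h.py <<'E'
import cv2, numpy as np
from bench import env, optics
def ray(m,uv,z):
    E=m["extrinsics"]; d=E[:3,:3]@np.array([(uv[0]-m["cx"])/m["fx"],(uv[1]-m["cy"])/m["fy"],1.])
    return (E[:3,3]+d*(z-E[2,3])/d[2])
def proj(m,p):
    E=m["extrinsics"]; q=E[:3,:3].T@(np.asarray(p,float)-E[:3,3]); return np.array([m["fx"]*q[0]/q[2]+m["cx"],m["fy"]*q[1]/q[2]+m["cy"]])
def blobs(im,lo,hi,amin=3):
    "im RGB, HSV range -> [(area,u,v)]"
    k=cv2.inRange(cv2.cvtColor(im,cv2.COLOR_RGB2HSV),np.array(lo),np.array(hi))
    n,_,st,c=cv2.connectedComponentsWithStats(k)
    return sorted([(int(st[i,4]),*c[i].round(1)) for i in range(1,n) if st[i,4]>=amin],reverse=True)
E
python3 - <<'E'
from h import *
for n in("top","side"):
    im=cv2.imread(f"pics/{n}0.png")[:,:,::-1].copy(); m=optics.camera_model(n)
    for nm,lo,hi,z in(("blue",(105,120,60),(130,255,255),86),("brass",(15,120,80),(25,255,255),70),("red",(0,150,80),(6,255,255),46),("red2",(174,150,80),(180,255,255),46),("yellow",(25,150,120),(35,255,255),36)):
        for b in blobs(im,lo,hi,2)[:5]: print(n,nm,b,ray(m,b[1:],z).round(0))
im=cv2.imread("pics/top0.png"); m=optics.camera_model("top")
for nm,u,v,z in(("nut",438,320,65),("ring",261,317,8),("end",258,398,8),("master",484,259,53),("weight",323,254,40),("plug",564,335,20),("edge",440,417,0),("shelf",400,222,0),("shelf200",400,222,200)): print(nm,ray(m,(u*.7,v*.7),z).round())
c=im[190:300,150:420]; cv2.imwrite("pics/c1.png",cv2.resize(c,None,fx=2.9,fy=2.9,interpolation=cv2.INTER_CUBIC))
E
```

```text
top blue (847, np.float64(12.3), np.float64(208.4)) [615. 682.  86.]
top blue (144, np.float64(60.5), np.float64(192.7)) [653. 553.  86.]
top blue (22, np.float64(307.1), np.float64(223.9)) [ 552. -105.   86.]
top brass (2868, np.float64(205.5), np.float64(158.9)) [737. 166.  70.]
top brass (2387, np.float64(226.4), np.float64(296.0)) [364. 117.  70.]
top brass (305, np.float64(490.6), np.float64(148.1)) [ 747. -617.   70.]
top brass (151, np.float64(306.8), np.float64(223.8)) [ 553. -105.   70.]
top brass (70, np.float64(498.2), np.float64(11.9)) [1129. -657.   70.]
top red (190, np.float64(89.3), np.float64(258.6)) [474. 494.  46.]
top red (111, np.float64(71.1), np.float64(27.7)) [1124.  541.   46.]
top red (31, np.float64(95.0), np.float64(20.0)) [1144.  474.   46.]
top red (8, np.float64(89.5), np.float64(54.0)) [1047.  490.   46.]
top red (5, np.float64(318.6), np.float64(226.2)) [ 546. -139.   46.]
side blue (68, np.float64(311.7), np.float64(343.6)) [455. 316.  86.]
side blue (21, np.float64(311.6), np.float64(196.6)) [ 551. -104.   86.]
side brass (182, np.float64(310.9), np
[... 192 characters left out ...]
 np.float64(398.8), np.float64(165.2)) [ 356. -368.   70.]
side brass (4, np.float64(389.2), np.float64(222.5)) [363. -70.  70.]
side red (375, np.float64(4.1), np.float64(108.8)) [1906. -481.   46.]
side red (224, np.float64(22.7), np.float64(197.2)) [1287.   48.   46.]
side red (79, np.float64(22.3), np.float64(166.4)) [1428.  -93.   46.]
side red (50, np.float64(27.1), np.float64(184.2)) [1330.  -10.   46.]
side red (15, np.float64(3.9), np.float64(161.0)) [1511. -106.   46.]
nut [ 552. -105.   65.]
ring [569. 244.   8.]
end [409. 252.   8.]
master [ 668. -198.   53.]
weight [688. 114.  40.]
plug [ 517. -356.   20.]
edge [ 361. -107.    0.]
shelf [754. -38.   0.]
shelf200 [719. -37. 200.]
```

View pics/c1.png

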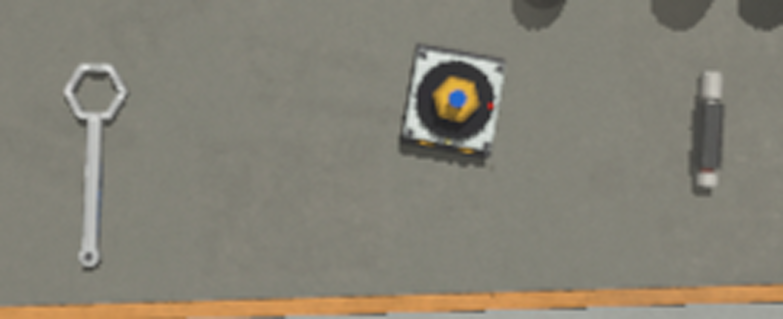

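Request:
{"method": "move_arm", "body": {"targets": [[93,[-38,-27,-2],[0,0,0]],[93,[-76,-54,-5],[0,0,0]],[93,[-115,-82,-7],[0,0,0]],[93,[-154,-109,-9],[0,0,0]],[93,[-193,-136,-11],[0,0,0]],[93,[-231,-163,-14],[0,0,0]],[93,[-270,-191,-16],[0,0,0]],[93,[-308,-218,-18],[0,0,0]],[93,[-347,-245,-20],[0,0,0]],[93,[-385,-273,-23],[0,0,0]],[93,[-424,-300,-25],[0,0,0]],[93,[-424,-300,-25],[0,0,0]]]}}

```text
time_s: 1.3
ee_pos: [504.1, 221.1, 251.3]
tcp_rot: [[-0.963, 0.269, 0.003], [0.269, 0.963, -0.008], [-0.005, -0.007, -1.0]]
force: [-0.2, -0.3, 1.1]
finger_gap: 1.002
```

```bash
python3 - <<'E'
from h import *
s=env.read_state(); m=optics.camera_model("wrist"); im=optics.get_image("wrist"); cv2.imwrite("pics/w0.png",im[:,:,::-1]); np.set_printoptions(precision=4,suppress=True)
R=s["tcp_rot"]; E=m["extrinsics"]
print(s["ee_pos"],R,s["joint_pos"],s["time_s"]); print(m["fx"],"cam in tool",R.T@(E[:3,3]-s["ee_pos"]),R.T@E[:3,:3])
print(proj(m,(569,244,16)),proj(m,(484,248,16)),proj(m,(409,252,16)))
E
```

```text
[504.0861 221.0701 251.2821] [[-0.9632  0.2686  0.0029]
 [ 0.2686  0.9632 -0.0076]
 [-0.0049 -0.0066 -1.    ]] [-0.4973  0.4349  0.0591  1.6818 -0.0196  1.0263  0.8653] 1.3
332.6132624700359 cam in tool [  70.9957   -0.3241 -158.4829] [[-0.0009 -0.9671 -0.2545]
 [ 1.     -0.0005 -0.0014]
 [ 0.0012 -0.2545  0.9671]]
[312.5397 230.1343] [298.2002 163.0122] [284.5882  97.2798]
```

Request:
{"method": "move_arm", "body": {"targets": [[93,[-17,-38,5],[0,0,0]],[93,[-34,-75,10],[0,0,0]],[93,[-51,-113,15],[0,0,0]],[93,[-67,-151,20],[0,0,0]],[93,[-84,-188,25],[0,0,0]],[93,[-101,-226,30],[0,0,0]],[93,[-118,-264,35],[0,0,0]],[93,[-134,-301,40],[0,0,0]],[93,[-134,-301,40],[0,0,0]],[93,[-134,-301,40],[0,0,0]]]}}

```text
time_s: 2.35
ee_pos: [551.0, -99.6, 211.8]
tcp_rot: [[-0.965, 0.264, -0.001], [0.264, 0.965, -0.003], [0.001, -0.003, -1.0]]
force: [-0.3, 1.6, -0.6]
finger_gap: 1.003
```

```bash
python3 - <<'E'
from h import *
s=env.read_state(); m=optics.camera_model("wrist"); im=optics.get_image("wrist"); cv2.imwrite("pics/w1.png",im[:,:,::-1]); np.set_printoptions(precision=2,suppress=True)
print(s["ee_pos"],s["tcp_rot"],s["joint_pos"],s["time_s"])
for nm,lo,hi,z in(("blue",(105,120,60),(130,255,255),86),("brass",(12,100,60),(25,255,255),70),("red",(0,150,80),(6,255,255),45),("yellow",(25,150,120),(35,255,255),36),("white",(0,0,225),(180,30,255),36)):
    for b in blobs(im,lo,hi,8)[:5]: print(nm,b,ray(m,b[1:],z).round(1))
E
```

```text
[550.98 -99.61 211.8 ] [[-0.96  0.26 -0.  ]
 [ 0.26  0.96 -0.  ]
 [ 0.   -0.   -1.  ]] [ 0.07  0.49  0.1   1.71 -0.05  0.94  1.5 ] 2.35
blue (251, np.float64(272.2), np.float64(212.4)) [ 552.6 -107.3   86. ]
brass (7558, np.float64(409.4), np.float64(386.1)) [782.3 -18.1  70. ]
brass (4728, np.float64(119.5), np.float64(36.7)) [ 379.9 -189.6   70. ]
brass (1384, np.float64(64.1), np.float64(320.4)) [ 610.6 -345.1   70. ]
brass (1364, np.float64(493.1), np.float64(320.3)) [725.   77.4  70. ]
brass (1208, np.float64(273.0), np.float64(203.6)) [ 548.7 -105.8   70. ]
red (28, np.float64(238.9), np.float64(204.6)) [ 546.1 -141.2   45. ]
```

View pics/w1.png

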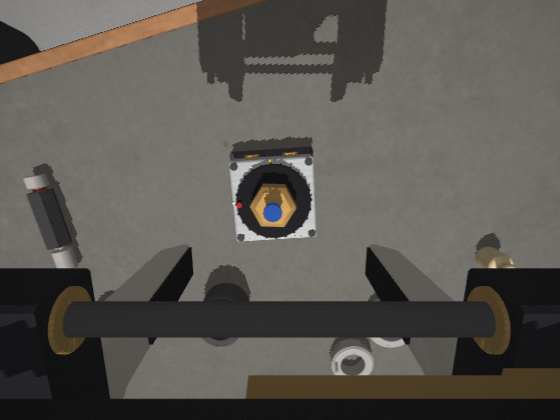

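```bash
cat > nut.py <<'E'
from h import *
def nut_yaw(im,m,c,half=40,zt=70,out=None):
    u,v=proj(m,(*c,zt)).astype(int)
    hsv=cv2.cvtColor(im,cv2.COLOR_RGB2HSV)
    k=cv2.inRange(hsv,np.array((10,90,50)),np.array((28,255,255)))|cv2.inRange(hsv,np.array((105,100,50)),np.array((130,255,255)))
    w=np.zeros_like(k); w[v-half:v+half,u-half:u+half]=k[v-half:v+half,u-half:u+half]
    cs,_=cv2.findContours(w,cv2.RETR_EXTERNAL,cv2.CHAIN_APPROX_NONE)
    h=cv2.convexHull(max(cs,key=cv2.contourArea)); 
    # edges: length-weighted direction mod 60, edges cast to the plane
    P=np.array([ray(m,p[0],65)[:2] for p in cv2.approxPolyDP(h,2,True)]); 
    e=np.roll(P,-1,0)-P; L=np.hypot(*e.T); a=np.arctan2(e[:,1],e[:,0])
    z=(L*np.exp(6j*a)).sum(); 
    if out: cv2.imwrite(out,cv2.resize(im[v-half:v+half,u-half:u+half,::-1],None,fx=6,fy=6,interpolation=cv2.INTER_CUBIC))
    return np.degrees(np.angle(-z))/6 if False else (np.degrees(np.angle(z))/6)%60, abs(z)/L.sum(), [(round(l),round(np.degrees(x)%60,1)) for l,x in zip(L,a)], P.mean(0)
E
python3 - <<'E'
from nut import *
im=cv2.imread("pics/w1.png")[:,:,::-1].copy(); m=optics.camera_model("wrist")
print(nut_yaw(im,m,(552,-106.5),out="pics/nut1.png"))
E
```

```text
(np.float64(12.689616522019989), np.float64(0.9828140263104856), [(20, np.float64(12.2)), (25, np.float64(9.4)), (21, np.float64(12.5)), (22, np.float64(14.9)), (23, np.float64(14.1)), (26, np.float64(13.3))], array([ 552.11385331, -105.14141697]))
```

View pics/nut1.png

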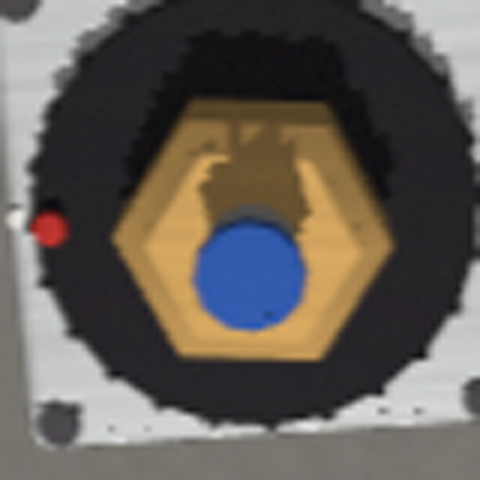

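Request:
{"method": "move_arm", "body": {"targets": [[70,[-1,-2,15],[0,0,8]],[70,[-2,-4,35],[0,0,16]],[70,[-3,-6,60],[0,0,24]],[70,[-3,-6,90],[0,0,32]],[70,[-3,-6,115],[0,0,32]],[70,[-3,-6,130],[0,0,32]],[70,[-3,-6,140],[0,0,32]],[70,[-3,-6,140],[0,0,32]]]}}

```text
time_s: 3.2
ee_pos: [551.9, -102.6, 71.0]
tcp_rot: [[-0.683, 0.731, -0.003], [0.731, 0.683, -0.001], [0.002, -0.003, -1.0]]
force: [-0.5, 0.7, -0.5]
finger_gap: 0.752
```

```bash
python3 - <<'E'
from h import *
from nut import *
s=env.read_state(); m=optics.camera_model("wrist"); im=optics.get_image("wrist"); cv2.imwrite("pics/w2.png",im[:,:,::-1]); np.set_printoptions(precision=2,suppress=True)
R=s["tcp_rot"];print(s["ee_pos"],np.degrees(np.arctan2(R[1,1],R[0,1])),R[:,2],s["joint_pos"],s["time_s"],s["force"],s["ft_torque"])
for b in blobs(im,(105,120,60),(130,255,255),80)[:2]: print("blue",b,ray(m,b[1:],86).round(1))
try: print(nut_yaw(im,m,(552,-106.5),half=70))
except Exception as e: print(e)
E
```

```text
[ 551.86 -102.56   70.98] 43.04914278579333 [-0. -0. -1.] [ 0.02  0.69  0.2   1.85 -0.21  0.63  1.1 ] 3.2 [-0.54  0.66 -0.47] [0.   0.03 0.08]
blue (854, np.float64(274.4), np.float64(287.3)) [ 552.4 -107.3   86. ]
(np.float64(11.689862368158542), np.float64(0.6668930997585768), [(18, np.float64(11.1)), (7, np.float64(27.5)), (22, np.float64(13.0)), (13, np.float64(14.6)), (15, np.float64(45.5)), (14, np.float64(12.8)), (23, np.float64(12.6)), (7, np.float64(54.1)), (20, np.float64(9.9))], array([ 551.11, -105.4 ]))
```

Request:
{"method": "move_arm", "body": {"targets": [[60,[-3,-2,0],[0,0,0]],[60,[-3.5,-2.5,5],[0,0,0]],[60,[-3.5,-2.5,10],[0,0,0]],[60,[-3.5,-2.5,14],[0,0,0]],[60,[-3.5,-2.5,14],[0,0,0]],[60,[-3.5,-2.5,14],[0,0,0]]]}}

```text
time_s: 3.85
ee_pos: [553.0, -107.6, 57.8]
tcp_rot: [[-0.682, 0.731, -0.002], [0.731, 0.682, -0.001], [0.0, -0.002, -1.0]]
force: [-0.0, -0.3, 0.4]
finger_gap: 0.641
```

Request:
{"method": "move_arm", "body": {"targets": [[45,[1,0,2],[0,0,0]],[36,[1,0,2],[0,0,0]],[30,[1,0,2],[0,0,0]],[30,[1,0,2],[0,0,0]],[30,[1,0,2],[0,0,0]],[30,[1,0,2],[0,0,0]]], "grip_force": 20}}

```text
time_s: 4.45
ee_pos: [552.7, -106.5, 55.9]
tcp_rot: [[-0.682, 0.731, -0.001], [0.731, 0.682, -0.001], [-0.0, -0.001, -1.0]]
force: [2.0, 1.2, -0.4]
finger_gap: 0.404
```

```bash
cat > st.py <<'E'
from h import *
np.set_printoptions(precision=2,suppress=True)
s=env.read_state();R=s["tcp_rot"];C=np.array([552.4,-106.5])
r=(s["ee_pos"]/1000)-np.array([*C/1000,0]); 
print("t",s["time_s"],s["ee_pos"],"yawX",np.degrees(np.arctan2(R[1,0],R[0,0])).round(2),"z",R[:,2],"gap",s["finger_gap"]*93,"F",s["force"],"T",s["ft_torque"],"j",s["joint_pos"])
E
python3 st.py
```

```text
t 4.45 [ 552.71 -106.47   55.9 ] yawX 133.01 z [-0. -0. -1.] gap 37.58647149545696 F [ 2.02  1.17 -0.38] T [ 0.19 -0.19 -0.08] j [ 0.03  0.71  0.19  1.85 -0.22  0.6   1.11]
```

Request:
{"method": "move_arm", "body": {"targets": [[30,[0,0,0],[0,0,4]],[30,[0,0,0],[0,0,8]],[30,[0,0,0],[0,0,12]],[30,[0,0,0],[0,0,16]],[30,[0,0,0],[0,0,20]],[30,[0,0,0],[0,0,24]],[30,[0,0,0],[0,0,24]],[30,[0,0,0],[0,0,24]]]}}

```text
time_s: 5.25
ee_pos: [553.1, -106.2, 55.9]
tcp_rot: [[-0.327, 0.945, -0.0], [0.945, 0.327, -0.001], [-0.001, -0.0, -1.0]]
force: [1.8, 0.4, -1.0]
finger_gap: 0.405
```

```bash
python3 st.py
```

```text
t 5.25 [ 553.14 -106.23   55.93] yawX 109.11 z [-0. -0. -1.] gap 37.61930836181661 F [ 1.77  0.39 -1.01] T [ 0.16 -0.28 -0.03] j [-0.04  0.72  0.31  1.85 -0.35  0.62  0.81]
```

Request:
{"method": "move_arm", "body": {"targets": [[30,[0,0,0],[0,0,2]],[30,[0,0,0],[0,0,4]],[30,[0,0,0],[0,0,4]]]}}

```text
time_s: 5.55
ee_pos: [553.2, -106.2, 55.9]
tcp_rot: [[-0.26, 0.966, -0.0], [0.966, 0.26, -0.001], [-0.001, -0.0, -1.0]]
force: [1.2, 0.9, -0.7]
finger_gap: 0.406
```

```bash
python3 st.py
```

```text
t 5.55 [ 553.17 -106.22   55.94] yawX 105.05 z [-0. -0. -1.] gap 37.71912515486833 F [ 1.22  0.86 -0.72] T [ 0.13 -0.25 -0.07] j [-0.05  0.73  0.33  1.85 -0.37  0.62  0.76]
```

Request:
{"method": "move_arm", "body": {"targets": [[30,[0,0,0],[0,0,2]],[30,[0,0,0],[0,0,4]],[30,[0,0,0],[0,0,4]]]}}

```text
time_s: 5.85
ee_pos: [553.3, -106.2, 55.9]
tcp_rot: [[-0.19, 0.982, -0.0], [0.982, 0.19, -0.001], [-0.001, -0.0, -1.0]]
force: [2.1, 1.1, -1.0]
finger_gap: 0.405
```

```bash
python3 st.py
```

```text
t 5.85 [ 553.26 -106.15   55.92] yawX 100.97 z [-0. -0. -1.] gap 37.70576453209978 F [ 2.09  1.13 -1.  ] T [ 0.18 -0.21 -0.04] j [-0.07  0.73  0.35  1.86 -0.39  0.63  0.71]
```

Request:
{"method": "move_arm", "body": {"targets": [[30,[0,0,0],[0,0,2]],[30,[0,0,0],[0,0,4]],[30,[0,0,0],[0,0,4]]]}}

```text
time_s: 6.15
ee_pos: [553.3, -106.2, 55.9]
tcp_rot: [[-0.12, 0.993, 0.0], [0.993, 0.12, -0.001], [-0.001, 0.0, -1.0]]
force: [1.9, 0.6, -1.7]
finger_gap: 0.408
```

```bash
python3 st.py
```

```text
t 6.15 [ 553.33 -106.16   55.93] yawX 96.89 z [ 0. -0. -1.] gap 37.936983705692136 F [ 1.89  0.6  -1.66] T [ 0.11 -0.2  -0.03] j [-0.08  0.73  0.37  1.86 -0.42  0.63  0.66]
```

Request:
{"method": "move_arm", "body": {"targets": [[30,[0,0,0],[0,0,2]],[30,[0,0,0],[0,0,4]],[30,[0,0,0],[0,0,4]]]}}

```text
time_s: 6.45
ee_pos: [553.4, -106.1, 55.9]
tcp_rot: [[-0.049, 0.999, 0.0], [0.999, 0.049, -0.001], [-0.001, 0.0, -1.0]]
force: [2.0, 0.9, -2.0]
finger_gap: 0.407
```

```bash
python3 st.py
```

```text
t 6.45 [ 553.44 -106.14   55.94] yawX 92.81 z [ 0. -0. -1.] gap 37.878433616654206 F [ 1.96  0.87 -2.03] T [ 0.13 -0.25  0.01] j [-0.09  0.73  0.39  1.86 -0.44  0.63  0.61]
```

Request:
{"method": "move_arm", "body": {"targets": [[30,[0,0,0],[0,0,2]],[30,[0,0,0],[0,0,4]],[30,[0,0,0],[0,0,4]]]}}

```text
time_s: 6.75
ee_pos: [553.5, -106.1, 55.9]
tcp_rot: [[0.021, 1.0, 0.0], [1.0, -0.021, -0.002], [-0.002, 0.0, -1.0]]
force: [2.5, 0.3, -1.8]
finger_gap: 0.407
```

```bash
python3 st.py
```

```text
t 6.75 [ 553.49 -106.13   55.92] yawX 88.83 z [ 0. -0. -1.] gap 37.852253616977265 F [ 2.49  0.28 -1.82] T [ 0.03 -0.26  0.32] j [-0.1   0.74  0.41  1.86 -0.46  0.64  0.56]
```

Request:
{"method": "move_arm", "body": {"targets": [[30,[0,0,0],[0,0,2]],[30,[0,0,0],[0,0,4]],[30,[0,0,0],[0,0,4]]]}}

```text
time_s: 7.05
ee_pos: [553.6, -106.2, 56.0]
tcp_rot: [[0.091, 0.996, 0.0], [0.996, -0.091, -0.002], [-0.002, 0.0, -1.0]]
force: [1.6, 0.5, -2.4]
finger_gap: 0.409
```

```bash
python3 st.py
```

```text
t 7.05 [ 553.58 -106.16   55.95] yawX 84.76 z [ 0. -0. -1.] gap 38.04796018825396 F [ 1.62  0.51 -2.37] T [ 0.03 -0.31  0.35] j [-0.11  0.74  0.43  1.86 -0.48  0.64  0.51]
```

```bash
cat > pip.py <<'E'
from h import *
import sys
C=np.array([553.0,-106.3])
m=optics.camera_model("wrist"); im=optics.get_image("wrist"); cv2.imwrite(f"pics/{sys.argv[1]}.png",im[:,:,::-1])
for b in blobs(im,(0,140,70),(7,255,255),8)[:6]:
    p=ray(m,b[1:],45); d=p[:2]-C; print("red",b,p.round(1),"r",np.hypot(*d).round(1),"ang",np.degrees(np.arctan2(d[1],d[0])).round(1))
for b in blobs(im,(23,140,100),(35,255,255),8)[:6]:
    p=ray(m,b[1:],36); d=p[:2]-C; print("yel",b,p.round(1),"r",np.hypot(*d).round(1),"ang",np.degrees(np.arctan2(d[1],d[0])).round(1))
E
python3 pip.py w3
```

```text
yel (27, np.float64(206.6), np.float64(247.1)) [512.  -99.8  36. ] r 41.5 ang 170.9
```

View pics/w3.png

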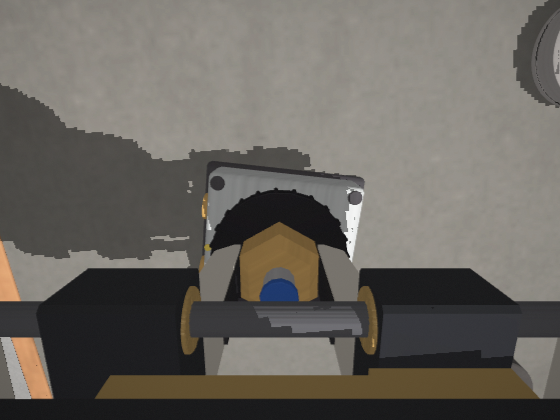

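Request:
{"method": "move_arm", "body": {"targets": [[45,[0,0,0],[0,0,0]],[60,[0,0,0],[0,0,0]],[65,[0,0,0],[0,0,0]],[65,[0,0,-5],[0,0,0]],[65,[0,0,-25],[0,0,0]],[65,[0,0,-55],[0,0,0]],[65,[0,0,-95],[0,0,-8]],[65,[0,0,-130],[0,0,-16]],[65,[0,0,-145],[0,0,-24]],[65,[0,0,-150],[0,0,-32]],[65,[0,0,-150],[0,0,-32]]]}}

```text
time_s: 8.2
ee_pos: [553.8, -106.5, 207.6]
tcp_rot: [[-0.45, 0.893, 0.003], [0.893, 0.45, -0.002], [-0.003, 0.002, -1.0]]
force: [-0.4, -0.6, -0.1]
finger_gap: 0.699
```

```bash
python3 st.py; python3 pip.py w4; python3 - <<'E'
from nut import *
im=cv2.imread("pics/w4.png")[:,:,::-1].copy(); m=optics.camera_model("wrist")
print(nut_yaw(im,m,(553,-106.3),half=38))
for b in blobs(im,(105,120,60),(130,255,255),80)[:2]: print("blue",b,ray(m,b[1:],86).round(1))
E
```

```text
t 8.2 [ 553.82 -106.45  207.57] yawX 116.73 z [ 0. -0. -1.] gap 64.97095149537566 F [-0.41 -0.56 -0.08] T [-0.05 -0.01  0.02] j [-0.1   0.52  0.39  1.72 -0.23  0.95  0.84]
red (29, np.float64(253.8), np.float64(222.8)) [ 542.2 -140.7   45. ] r 36.1 ang -107.4
yel (9, np.float64(245.0), np.float64(172.0)) [512.2 -99.8  36. ] r 41.3 ang 170.9
(np.float64(26.156604213762808), np.float64(0.9385319904659576), [(23, np.float64(25.3)), (5, np.float64(46.5)), (19, np.float64(23.5)), (22, np.float64(26.5)), (22, np.float64(26.0)), (25, np.float64(26.9)), (20, np.float64(26.5))], array([ 554.1205812 , -105.33323439]))
blue (267, np.float64(277.5), np.float64(208.6)) [ 551.5 -106.9   86. ]
```

Request:
{"method": "move_arm", "body": {"targets": [[65,[20,5,0],[0,0,-6]],[65,[60,16,0],[0,0,-13]],[65,[105,29,5],[0,0,-20]],[65,[150,41,10],[0,0,-27]],[65,[195,54,15],[0,0,-34]],[65,[240,66,20],[0,0,-41]],[65,[285,78,25],[0,0,-48]],[65,[325,89,30],[0,0,-55]],[65,[345,95,35],[0,0,-60]],[65,[345,95,40],[0,0,-60]],[65,[345,95,40],[0,0,-60]]]}}

```text
time_s: 9.35
ee_pos: [483.3, 243.3, 164.5]
tcp_rot: [[-0.998, 0.063, -0.001], [0.063, 0.998, -0.004], [0.001, -0.004, -1.0]]
force: [0.1, -1.7, 0.5]
finger_gap: 0.7
```

```bash
python3 st.py; python3 - <<'E'
from h import *
m=optics.camera_model("wrist"); im=optics.get_image("wrist"); cv2.imwrite("pics/w5.png",im[:,:,::-1])
for b in blobs(im,(100,90,40),(130,255,255),30)[:4]: print("blue",b,ray(m,b[1:],16).round(1))
E
```

```text
t 9.35 [483.31 243.33 164.55] yawX 176.38 z [-0. -0. -1.] gap 65.12535386287387 F [ 0.06 -1.66  0.47] T [ 0.01 -0.03  0.02] j [-0.56  0.52  0.08  1.82 -0.05  0.81  1.05]
```

View pics/w5.png

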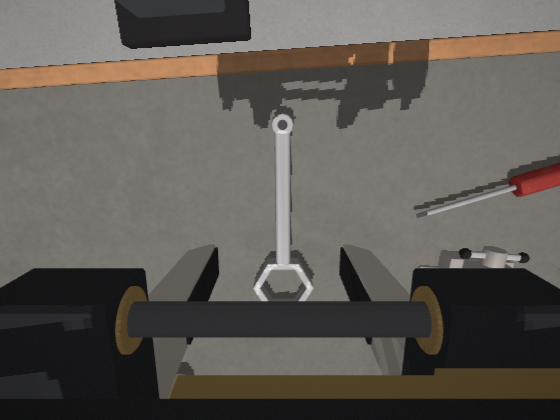

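```bash
python3 - <<'E'
from h import *
im=cv2.imread("pics/w5.png"); m=optics.camera_model("wrist")
g=im.min(2); 
rows=[]
for v in range(140,256,4):
    u=np.where(g[v,262:305]>135)[0]+262
    if len(u)>3: rows.append((u.mean(),v,u.size))
P=np.array([ray(m,(u,v),16)[:2] for u,v,n in rows]); c=np.polyfit(P[:,0],P[:,1],1); print(len(P),"slope deg",np.degrees(np.arctan(c[0])),"y@484",np.polyval(c,484), [r[2] for r in rows][::6])
print("end",ray(m,(282.5,125),16),"ring left/right",ray(m,(255,288),16),ray(m,(312,288),16),"neck",ray(m,(283,263),16))
E
```

```text
29 slope deg -3.476721717040261 y@484 244.37350665617285 [13, 13, 13, 13, 13]
end [413.20445137 249.2366807   16.        ] ring left/right [571.41973504 211.2553483   16.        ] [575.05790247 269.09623188  16.        ] neck [545.88424655 241.3913872   16.        ]
```

Request:
{"method": "move_arm", "body": {"targets": [[60,[-2,1,25],[0,0,0]],[55,[-4,1,60],[0,0,0]],[50,[-5,1,95],[0,0,0]],[50,[-5,1,120],[0,0,0]],[50,[-5,1,138],[0,0,0]],[50,[-5,1,147],[0,0,0]],[50,[-5,1,147],[0,0,0]],[50,[-5,1,147],[0,0,0]]]}}

```text
time_s: 10.2
ee_pos: [490.0, 241.8, 18.8]
tcp_rot: [[-0.998, 0.067, 0.001], [0.067, 0.998, -0.004], [-0.001, -0.004, -1.0]]
force: [0.8, 0.1, 0.4]
finger_gap: 0.534
```

Request:
{"method": "move_arm", "body": {"targets": [[40,[1,2.5,4],[0,0,0]],[30,[1,2.5,7],[0,0,0]],[20,[1,2.5,7],[0,0,0]],[8,[1,2.5,7],[0,0,0]],[8,[1,2.5,7],[0,0,0]],[8,[1,2.5,7],[0,0,0]],[8,[1,2.5,7],[0,0,0]]], "grip_force": 40}}

```text
time_s: 10.9
ee_pos: [489.3, 244.6, 12.0]
tcp_rot: [[-0.998, 0.067, 0.002], [0.067, 0.998, -0.004], [-0.002, -0.004, -1.0]]
force: [1.0, 0.2, 1.0]
finger_gap: 0.144
```

```bash
python3 st.py
```

```text
t 10.9 [489.3  244.57  12.03] yawX 176.17 z [ 0. -0. -1.] gap 13.39605059507909 F [0.99 0.23 0.95] T [0.17 0.07 0.01] j [-0.54  0.76  0.05  1.92 -0.07  0.47  1.07]
```

Request:
{"method": "move_arm", "body": {"targets": [[8,[0,0,-3],[0,0,0]],[8,[0,0,-12],[0,0,0]],[8,[0,0,-30],[0,0,0]],[8,[0,0,-55],[0,0,0]],[8,[0,-5,-80],[0,0,0]],[8,[0,-20,-105],[0,0,0]],[8,[-1,-45,-120],[0,0,0]],[8,[-1,-75,-125],[0,0,0]],[8,[-2,-105,-125],[0,0,0]],[8,[-2,-135,-125],[0,0,0]],[8,[-2,-165,-125],[0,0,0]],[8,[-2,-175,-125],[0,0,0]]]}}

```text
time_s: 12.1
ee_pos: [478.7, 66.2, 138.2]
tcp_rot: [[-0.997, 0.072, 0.001], [0.072, 0.997, -0.006], [-0.001, -0.006, -1.0]]
force: [0.8, 0.3, -2.5]
finger_gap: 0.148
```

```bash
python3 st.py
```

```text
t 12.1 [478.69  66.16 138.17] yawX 175.85 z [ 0.   -0.01 -1.  ] gap 13.802266277396392 F [ 0.82  0.28 -2.5 ] T [0.05 0.01 0.07] j [-0.23  0.48  0.07  2.   -0.04  0.66  1.36]
```

Request:
{"method": "move_arm", "body": {"targets": [[8,[0,-10,0],[0,0,0]],[8,[-1,-35,0],[0,0,0]],[8,[-1,-65,0],[0,0,0]],[8,[-2,-95,0],[0,0,0]],[8,[-2,-125,0],[0,0,0]],[8,[-3,-150,0],[0,0,0]],[8,[-3,-163,0],[0,0,0]],[8,[-3,-166,0],[0,0,0]],[8,[-3,-166,0],[0,0,0]],[8,[-3,-166,0],[0,0,0]]]}}

```text
time_s: 13.1
ee_pos: [469.9, -97.7, 139.1]
tcp_rot: [[-0.998, 0.069, 0.001], [0.069, 0.998, -0.005], [-0.001, -0.005, -1.0]]
force: [0.1, 0.4, -1.8]
finger_gap: 0.148
```

```bash
python3 st.py; python3 - <<'E'
from h import *
m=optics.camera_model("wrist"); im=optics.get_image("wrist"); cv2.imwrite("pics/w6.png",im[:,:,::-1])
for b in blobs(im,(105,120,60),(130,255,255),30)[:3]: print("blue",b,ray(m,b[1:],86).round(1))
E
```

```text
t 13.1 [469.91 -97.65 139.14] yawX 176.02 z [ 0. -0. -1.] gap 13.756617300699434 F [ 0.1   0.41 -1.8 ] T [0.07 0.01 0.03] j [ 0.12  0.48  0.05  2.01 -0.03  0.65  1.69]
```

View pics/w6.png

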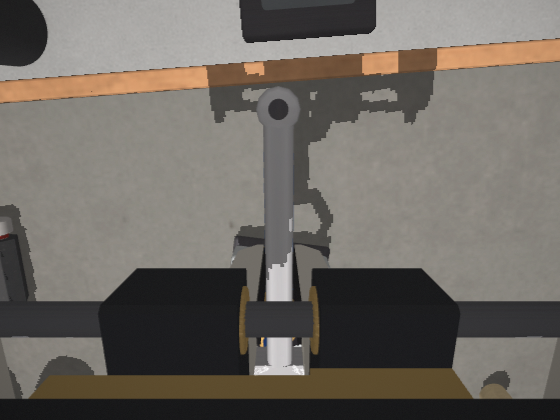

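```bash
python3 - <<'E'
from h import *
np.set_printoptions(precision=2,suppress=True)
s=env.read_state(); m=optics.camera_model("wrist"); E=m["extrinsics"]
T=np.eye(4);T[:3,:3]=s["tcp_rot"];T[:3,3]=s["ee_pos"]; C=np.linalg.inv(T)@E
# w6: eye in tool frame
z=s["ee_pos"][2]-12+16
print("eye w6 in tool",(np.linalg.inv(T)@np.append(ray(m,(278.5,108.5),z),1))[:3])
T0=np.eye(4); T0[:3,:3]=[[-.9632,.2686,.0029],[.2686,.9632,-.0076],[-.0049,-.0066,-1]]; T0[:3,3]=(504.0861,221.0701,251.2821)
m0=dict(m); m0["extrinsics"]=T0@C
im=cv2.imread("pics/w0.png"); u,v=proj(m0,(569,242,16)).astype(int); print(u,v)
g=im.min(2); k=(g>135).astype(np.uint8)
x0,y0=u-45,max(v-110,0)
kk=k[y0:v+45,x0:u+45]
cs,h=cv2.findContours(kk,cv2.RETR_CCOMP,cv2.CHAIN_APPROX_NONE)
for c,hh in zip(cs,h[0]):
    a=cv2.contourArea(c)
    if a>60:
        M=cv2.moments(c); p=(M["m10"]/M["m00"]+x0,M["m01"]/M["m00"]+y0); print("hole" if hh[3]>=0 else "outer",a,p,ray(m0,p,8)[:2],cv2.boundingRect(c))
        if hh[3]>=0:
            P=np.array([ray(m0,q[0]+[x0,y0],8)[:2] for q in c]); print("size",P.max(0)-P.min(0))
cv2.imwrite("pics/c0.png",cv2.resize(im[y0:v+45,x0:u+45],None,fx=3.5,fy=3.5))
im=cv2.imread("pics/w5.png")
E
```

```text
eye w6 in tool [78.19 -0.45 -4.09]
310 230
outer 2264.0 (np.float64(306.38169905771497), np.float64(207.81404593639576)) [541.22 243.99] (19, 0, 52, 134)
hole 948.5 (np.float64(311.42048849059915), np.float64(231.6606923212089)) [573.14 242.38] (28, 94, 38, 36)
size [44.94 48.46]
```

View pics/c0.png

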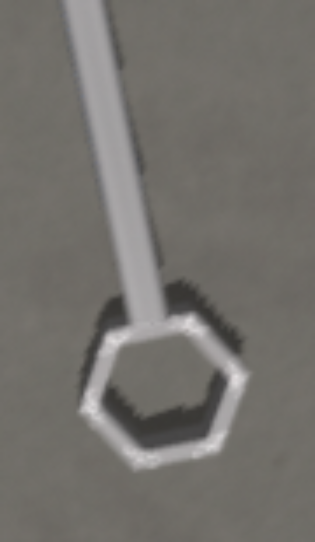

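Request:
{"method": "move_arm", "body": {"targets": [[8,[-1,-2,0],[0,0,0]],[8,[-1,-3.6,0],[0,0,0]],[8,[-1,-3.6,10],[0,0,0]],[8,[-1,-3.6,22],[0,0,0]],[8,[-1,-3.6,34],[0,0,0]],[8,[-1,-3.6,44],[0,0,0]],[8,[-1,-3.6,46],[0,0,0]],[8,[-1,-3.6,46],[0,0,0]],[8,[-1,-3.6,46],[0,0,0]]]}}

```text
time_s: 14.05
ee_pos: [471.0, -101.7, 93.4]
tcp_rot: [[-0.998, 0.069, 0.001], [0.069, 0.998, -0.005], [-0.002, -0.005, -1.0]]
force: [0.7, -0.7, -1.5]
finger_gap: 0.144
```

```bash
python3 st.py; python3 - <<'E'
from h import *
m=optics.camera_model("side"); im=optics.get_image("side"); cv2.imwrite("pics/s7.png",im[:,:,::-1])
print(proj(m,(552.6,-107,87)),proj(m,(552.6,-107,70)))
for b in blobs(im,(105,120,60),(130,255,255),5)[:3]: print("blue",b,ray(m,b[1:],86).round(1))
cv2.imwrite("pics/s7c.png",cv2.resize(im[150:260,260:400,::-1],None,fx=5,fy=5,interpolation=cv2.INTER_CUBIC))
E
```

```text
t 14.05 [ 471.   -101.72   93.38] yawX 176.02 z [ 0.   -0.01 -1.  ] gap 13.41893688011926 F [ 0.68 -0.71 -1.54] T [ 0.06 -0.01  0.  ] j [ 0.13  0.55  0.04  2.05 -0.04  0.54  1.7 ]
[311.25988069 195.58462847] [310.96367081 201.52977231]
blue (34, np.float64(359.0), np.float64(205.6)) [436.1 -96.3  86. ]
blue (10, np.float64(311.5), np.float64(195.6)) [ 552.4 -108.7   86. ]
```

View pics/s7c.png

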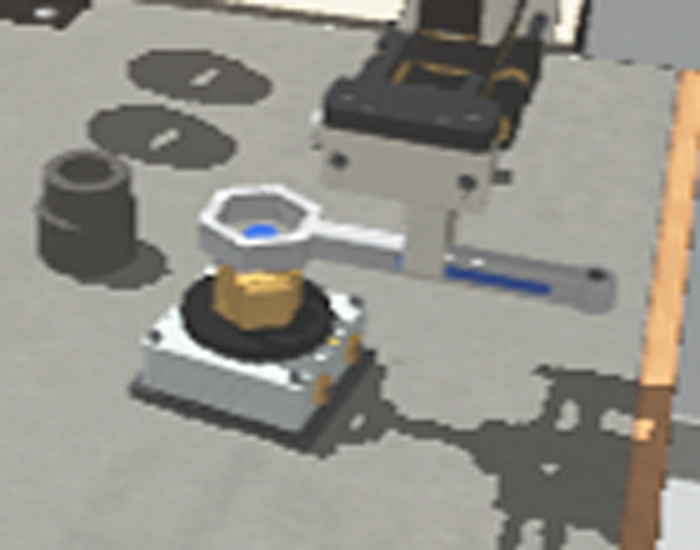

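Request:
{"method": "move_arm", "body": {"targets": [[8,[0,0,4],[0,0,0]],[8,[0,0,8],[0,0,0]],[8,[0,0,11],[0,0,0]],[8,[0,0,14],[0,0,0]],[8,[0,0,16],[0,0,0]],[8,[0,0,16],[0,0,0]]]}}

```text
time_s: 14.7
ee_pos: [470.9, -101.7, 77.2]
tcp_rot: [[-0.998, 0.069, 0.001], [0.069, 0.998, -0.005], [-0.001, -0.005, -1.0]]
force: [-0.2, 1.2, -1.7]
finger_gap: 0.146
```

```bash
python3 st.py
```

```text
t 14.7 [ 470.89 -101.74   77.16] yawX 176.03 z [ 0.   -0.01 -1.  ] gap 13.60914766205175 F [-0.16  1.16 -1.68] T [ 0.06  0.02 -0.01] j [ 0.14  0.58  0.04  2.06 -0.04  0.49  1.71]
```

No contact with the chamfer so far; on to the straight flats, slowly.

Request:
{"method": "move_arm", "body": {"targets": [[8,[0,0,2],[0,0,0]],[8,[0,0,4],[0,0,0]],[8,[0,0,6],[0,0,0]],[8,[0,0,8],[0,0,0]],[8,[0,0,8],[0,0,0]]]}}

```text
time_s: 15.2
ee_pos: [470.7, -101.8, 68.9]
tcp_rot: [[-0.998, 0.069, 0.001], [0.069, 0.998, -0.005], [-0.001, -0.005, -1.0]]
force: [0.7, -0.6, -1.8]
finger_gap: 0.144
```

```bash
python3 st.py
```

```text
t 15.2 [ 470.74 -101.75   68.9 ] yawX 176.02 z [ 0.   -0.01 -1.  ] gap 13.386498069636206 F [ 0.73 -0.57 -1.76] T [ 0.04  0.05 -0.  ] j [ 0.14  0.6   0.04  2.07 -0.04  0.47  1.71]
```

Request:
{"method": "move_arm", "body": {"targets": [[8,[0,0,3],[0,0,0]],[8,[0,0,6],[0,0,0]],[8,[0,0,9],[0,0,0]],[8,[0,0,11],[0,0,0]],[8,[0,0,11],[0,0,0]],[8,[0,0,11],[0,0,0]]]}}

```text
time_s: 15.8
ee_pos: [470.7, -101.8, 57.8]
tcp_rot: [[-0.998, 0.069, 0.0], [0.069, 0.998, -0.005], [-0.001, -0.005, -1.0]]
force: [-0.3, 0.2, -2.5]
finger_gap: 0.147
```

```bash
python3 st.py
```

```text
t 15.8 [ 470.71 -101.84   57.84] yawX 176.02 z [ 0.   -0.01 -1.  ] gap 13.680899618275241 F [-0.35  0.17 -2.52] T [ 0.    0.03 -0.03] j [ 0.14  0.62  0.04  2.07 -0.04  0.45  1.71]
```

Request:
{"method": "move_arm", "body": {"targets": [[8,[0,0,1],[0,0,0]],[8,[0,0,1.5],[0,0,0]],[8,[0,0,1.5],[0,0,0]]]}}

```text
time_s: 16.1
ee_pos: [470.7, -101.8, 56.3]
tcp_rot: [[-0.998, 0.069, 0.0], [0.069, 0.998, -0.005], [-0.001, -0.005, -1.0]]
force: [-0.3, -0.0, -2.3]
finger_gap: 0.144
```

```bash
python3 st.py
```

```text
t 16.1 [ 470.74 -101.82   56.31] yawX 176.02 z [ 0.   -0.01 -1.  ] gap 13.3719337946126 F [-0.27 -0.02 -2.25] T [0.04 0.04 0.01] j [ 0.14  0.62  0.04  2.08 -0.04  0.44  1.71]
```

Request:
{"method": "move_arm", "body": {"targets": [[8,[0,2.2,0],[0,0,1.5]],[8,[-0.3,6.5,0],[0,0,4.5]],[8,[-0.8,11.5,0],[0,0,8]],[8,[-1.8,17.2,0],[0,0,12]],[8,[-2.8,21.4,0],[0,0,15]],[8,[-4,25.5,0],[0,0,18]],[8,[-5.5,29.6,0],[0,0,21]],[8,[-7.1,33.6,0],[0,0,24]],[8,[-7.1,33.6,0],[0,0,24]]]}}

```text
time_s: 17.0
ee_pos: [479.9, -69.1, 56.1]
tcp_rot: [[-0.883, 0.469, -0.0], [0.469, 0.883, -0.006], [-0.003, -0.006, -1.0]]
force: [-0.8, -1.5, -1.7]
finger_gap: 0.144
```

```bash
python3 st.py
```

```text
t 17.0 [479.88 -69.13  56.14] yawX 152.03 z [-0.   -0.01 -1.  ] gap 13.403963862861435 F [-0.83 -1.5  -1.7 ] T [-0.4   0.21  0.12] j [-0.01  0.63  0.16  2.07 -0.2   0.46  1.38]
```

```bash
cat > pip2.py <<'E'
from h import *
import sys
C=np.array([553.0,-107.0])
for n in("top","side","wrist"):
    m=optics.camera_model(n); im=optics.get_image(n); cv2.imwrite(f"pics/{sys.argv[1]}{n}.png",im[:,:,::-1])
    for b in blobs(im,(0,110,60),(8,255,255),2):
        p=ray(m,b[1:],45); d=p[:2]-C
        if np.hypot(*d)<50: print(n,b,p.round(1),"r",np.hypot(*d).round(1),"ang",(np.degrees(np.arctan2(d[1],d[0]))%360).round(1))
E
python3 pip2.py p1
```

```text
top (4, np.float64(317.5), np.float64(229.5)) [ 536.6 -135.9   45. ] r 33.2 ang 240.4
```

Request:
{"method": "move_arm", "body": {"targets": [[8,[0,2.2,0],[0,0,1.5]],[8,[-0.3,6.5,0],[0,0,4.5]],[8,[-0.8,11.5,0],[0,0,8]],[8,[-1.8,17.2,0],[0,0,12]],[8,[-2.8,21.4,0],[0,0,15]],[8,[-4,25.5,0],[0,0,18]],[8,[-5.5,29.6,0],[0,0,21]],[8,[-7.1,33.6,0],[0,0,24]],[8,[-9,37.5,0],[0,0,27]],[8,[-11.1,41.3,0],[0,0,30]],[8,[-13.3,44.9,0],[0,0,33]],[8,[-15.8,48.5,0],[0,0,36]]]}}

```text
time_s: 18.35
ee_pos: [515.8, -33.4, 55.8]
tcp_rot: [[-0.438, 0.899, -0.002], [0.899, 0.438, -0.005], [-0.004, -0.004, -1.0]]
force: [-1.4, -2.6, -1.2]
finger_gap: 0.148
```

```bash
python3 st.py; python3 pip2.py p2
```

```text
t 18.35 [515.78 -33.36  55.84] yawX 115.95 z [-0. -0. -1.] gap 13.744249724058376 F [-1.41 -2.58 -1.2 ] T [-0.49  0.48  0.3 ] j [-0.21  0.68  0.35  1.98 -0.42  0.55  0.89]
top (6, np.float64(312.2), np.float64(234.8)) [ 522.4 -120.8   45. ] r 33.6 ang 204.2
```

Request:
{"method": "move_arm", "body": {"targets": [[8,[0,2.2,0],[0,0,1.5]],[8,[-0.3,6.5,0],[0,0,4.5]],[8,[-0.8,11.5,0],[0,0,8]],[8,[-1.8,17.2,0],[0,0,12]],[8,[-2.8,21.4,0],[0,0,15]],[8,[-4,25.5,0],[0,0,18]],[8,[-5.5,29.6,0],[0,0,21]],[8,[-7.1,33.6,0],[0,0,24]],[8,[-9,37.5,0],[0,0,27]],[8,[-9,37.5,0],[0,0,27]]]}}

```text
time_s: 19.5
ee_pos: [553.8, -24.2, 55.7]
tcp_rot: [[0.015, 1.0, -0.001], [1.0, -0.015, -0.004], [-0.004, -0.001, -1.0]]
force: [-1.8, 0.8, 0.2]
finger_gap: 0.148
```

```bash
python3 st.py; python3 pip2.py p3; python3 - <<'E'
from h import *
m=optics.camera_model("top"); im=cv2.imread("pics/p3top.png")[:,:,::-1].copy()
for p in((553,-107,86),(512,-99.8,36)): print(proj(m,p))
for b in blobs(im,(22,110,80),(36,255,255),2):
    p=ray(m,b[1:],36); d=p[:2]-[553,-107]
    if np.hypot(*d)<60: print("yel",b,p.round(1),np.hypot(*d),np.degrees(np.arctan2(d[1],d[0])))
for n in("top","side"):
    im=cv2.imread(f"pics/p3{n}.png"); m=optics.camera_model(n); u,v=proj(m,(535,-107,45)).astype(int)
    cv2.imwrite(f"pics/p3{n}c.png",cv2.resize(im[v-30:v+30,u-40:u+40],None,fx=8,fy=8,interpolation=cv2.INTER_CUBIC))
E
```

```text
t 19.5 [553.81 -24.21  55.67] yawX 89.12 z [-0. -0. -1.] gap 13.80265290720213 F [-1.81  0.84  0.23] T [-0.2   0.5   0.14] j [-0.31  0.75  0.5   1.88 -0.56  0.65  0.52]
top (6, np.float64(307.0), np.float64(236.5)) [ 518.1 -106.2   45. ] r 34.9 ang 178.7
side (6, np.float64(325.0), np.float64(212.5)) [ 516.1 -106.5   45. ] r 36.9 ang 179.2
[307.73244413 223.43848585]
[304.58141353 238.74727173]
yel (28, np.float64(307.0), np.float64(221.1)) [ 560.9 -108.    36. ] 8.001826875678402 -7.233376371800539
```

```bash
python3 - <<'E'
import cv2,numpy as np
a=cv2.imread("pics/p3topc.png");b=cv2.imread("pics/p3sidec.png");cv2.imwrite("pics/p3m.png",cv2.resize(np.hstack([a,b]),(800,300)))
from h import *
# yellow in side, several frames, and w1-derived block yaw
m=optics.camera_model("side")
for f in("side0","s7","p3side"):
    im=cv2.imread(f"pics/{f}.png")[:,:,::-1].copy()
    print(f,[ (b,ray(m,b[1:],36)[:2].round(1)) for b in blobs(im,(24,120,110),(36,255,255),2) if abs(b[1]-326)<14 and abs(b[2]-216)<12])
u,v=proj(m,(512,-99.8,36)); print(u,v)
E
```

```text
side0 []
s7 []
p3side []
325.8757135819268 217.25478260685446
```

View pics/p3m.png

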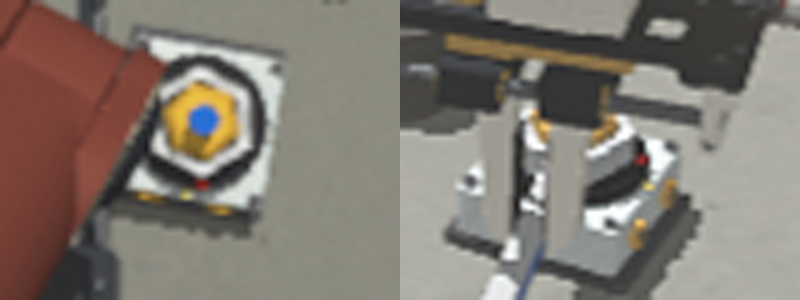

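```bash
python3 - <<'E'
from h import *
for n,x0,pp,yy in(("top",0,(203,184),(186,197)),("side",400,(641,160),(648,187))):
    m=optics.camera_model(n); u,v=proj(m,(535,-107,45)).astype(int)
    f=lambda q:(u-40+(q[0]-x0)/5-.4,v-30+q[1]/5-.4)
    for C in((553,-107),(553,-106)):
      for nm,q,z in(("pip",pp,45.5),("yel",yy,36)):
        p=ray(m,f(q),z)[:2]; d=p-C; print(n,C,nm,p.round(1),np.hypot(*d).round(1),(np.degrees(np.arctan2(d[1],d[0]))%360).round(1))
E
```

```text
top (553, -107) pip [ 518.3 -106.8] 34.7 179.6
top (553, -107) yel [511.4 -97.6] 42.7 167.3
top (553, -106) pip [ 518.3 -106.8] 34.7 181.3
top (553, -106) yel [511.4 -97.6] 42.5 168.6
side (553, -107) pip [ 516.3 -105.1] 36.7 177.1
side (553, -107) yel [510.6 -96.8] 43.6 166.5
side (553, -106) pip [ 516.3 -105.1] 36.7 178.7
side (553, -106) yel [510.6 -96.8] 43.4 167.8
```

Request:
{"method": "move_arm", "body": {"targets": [[8,[0,2.2,0],[0,0,1.5]],[8,[-0.3,5.8,0],[0,0,4]],[8,[-0.7,10,0],[0,0,7]],[8,[-1.3,14.3,0],[0,0,10]],[8,[-1.5,15.7,0],[0,0,11]],[8,[-1.5,15.7,0],[0,0,11]]]}}

```text
time_s: 20.25
ee_pos: [569.3, -25.7, 55.7]
tcp_rot: [[0.205, 0.979, -0.001], [0.979, -0.205, -0.004], [-0.004, -0.0, -1.0]]
force: [-1.7, 0.5, 1.1]
finger_gap: 0.145
```

```bash
python3 st.py; python3 pip2.py p4
```

```text
t 20.25 [569.28 -25.75  55.71] yawX 78.18 z [-0. -0. -1.] gap 13.465971590523726 F [-1.66  0.54  1.1 ] T [-0.13  0.61  0.19] j [-0.33  0.78  0.56  1.84 -0.61  0.7   0.36]
top (4, np.float64(304.5), np.float64(236.5)) [518.3 -99.3  45. ] r 35.6 ang 167.5
side (4, np.float64(324.0), np.float64(213.8)) [ 517.3 -100.1   45. ] r 36.4 ang 169.1
```

Request:
{"method": "move_arm", "body": {"targets": [[8,[0,1.7,0],[0,0,1.2]],[8,[0,1.7,0],[0,0,1.2]],[8,[0,0,0],[0,0,0]],[8,[-0.2,-4.3,0],[0,0,-3]],[8,[-0.5,-8.6,0],[0,0,-6]],[8,[-0.7,-10.8,0],[0,0,-7.5]],[8,[-0.7,-10.8,0],[0,0,-7.5]],[8,[-0.7,-10.8,0],[0,0,-7.5]]]}}

```text
time_s: 21.2
ee_pos: [559.1, -24.3, 55.9]
tcp_rot: [[0.076, 0.997, 0.0], [0.997, -0.076, -0.004], [-0.003, 0.001, -1.0]]
force: [0.0, 1.0, -0.6]
finger_gap: 0.151
```

```bash
python3 st.py; python3 pip2.py p5
```

```text
t 21.2 [559.1  -24.25  55.9 ] yawX 85.62 z [ 0. -0. -1.] gap 14.01523232328554 F [ 0.05  0.98 -0.58] T [-0.05  0.09  0.  ] j [-0.32  0.76  0.52  1.87 -0.57  0.67  0.47]
top (6, np.float64(304.2), np.float64(236.2)) [519.1 -98.5  45. ] r 34.9 ang 165.9
side (6, np.float64(323.8), np.float64(214.2)) [517.4 -98.3  45. ] r 36.6 ang 166.2
```

Request:
{"method": "move_arm", "body": {"targets": [[8,[0,0,-1.5],[0,0,0]],[8,[0,0,-4],[0,0,0]],[8,[0,0,-7],[0,0,0]],[8,[0,0,-10],[0,0,0]],[8,[0,0,-10],[0,0,0]]]}}

```text
time_s: 21.85
ee_pos: [559.4, -24.3, 66.4]
tcp_rot: [[0.076, 0.997, 0.001], [0.997, -0.076, -0.004], [-0.004, 0.001, -1.0]]
force: [0.3, 0.2, -1.8]
finger_gap: 0.143
```

```bash
python3 st.py
```

```text
t 21.85 [559.39 -24.27  66.4 ] yawX 85.65 z [ 0. -0. -1.] gap 13.330173616911487 F [ 0.33  0.16 -1.83] T [-0.06  0.1   0.02] j [-0.33  0.74  0.53  1.86 -0.56  0.69  0.46]
```

Request:
{"method": "move_arm", "body": {"targets": [[8,[0,0,-3],[0,0,0]],[8,[0,0,-7],[0,0,0]],[8,[0,0,-11],[0,0,0]],[8,[0,0,-16],[0,0,0]],[8,[0,0,-24],[0,0,0]],[8,[0,0,-34],[0,0,0]],[8,[0,0,-46],[0,0,0]],[8,[0,0,-54],[0,0,0]],[8,[0,0,-56],[0,0,0]],[8,[0,0,-56],[0,0,0]]]}}

```text
time_s: 22.85
ee_pos: [559.6, -24.0, 122.9]
tcp_rot: [[0.076, 0.997, 0.002], [0.997, -0.076, -0.004], [-0.004, 0.002, -1.0]]
force: [-0.7, -0.1, -1.7]
finger_gap: 0.146
```

```bash
python3 st.py; python3 pip2.py p6
```

```text
t 22.85 [559.55 -24.   122.91] yawX 85.67 z [ 0. -0. -1.] gap 13.539154550512825 F [-0.75 -0.09 -1.74] T [-0.06  0.03  0.04] j [-0.37  0.67  0.59  1.82 -0.5   0.8   0.4 ]
top (7, np.float64(304.3), np.float64(236.0)) [519.6 -98.8  45. ] r 34.3 ang 166.2
side (6, np.float64(323.8), np.float64(213.8)) [ 517.8 -100.    45. ] r 35.9 ang 168.7
```

Request:
{"method": "move_arm", "body": {"targets": [[8,[10,-1,0],[0,0,0]],[8,[35,-3,0],[0,0,0]],[8,[70,-5,0],[0,0,0]],[8,[105,-8,0],[0,0,0]],[8,[140,-11,0],[0,0,0]],[8,[170,-13,15],[0,0,0]],[8,[190,-15,35],[0,0,0]],[8,[199,-15,60],[0,0,0]],[8,[199,-15,80],[0,0,0]],[8,[199,-15,92],[0,0,0]],[8,[199,-15,96],[0,0,0]],[8,[199,-15,96],[0,0,0]]]}}

```text
time_s: 24.2
ee_pos: [559.0, 175.0, 25.0]
tcp_rot: [[0.076, 0.997, -0.0], [0.997, -0.076, -0.004], [-0.004, -0.0, -1.0]]
force: [-0.5, -0.0, -1.5]
finger_gap: 0.147
```

```bash
python3 st.py
```

```text
t 24.2 [559.04 174.96  25.02] yawX 85.62 z [-0. -0. -1.] gap 13.688864989724877 F [-0.51 -0.   -1.45] T [-0.04  0.06 -0.01] j [-0.65  0.84  0.52  1.81 -0.63  0.67  0.15]
```

Request:
{"method": "move_arm", "body": {"targets": [[8,[0,0,3],[0,0,0]],[8,[0,0,6],[0,0,0]],[8,[0,0,9],[0,0,0]],[8,[0,0,11],[0,0,0]],[8,[0,0,12],[0,0,0]],[8,[0,0,12.5],[0,0,0]],[8,[0,0,12.5],[0,0,0]]]}}

```text
time_s: 24.9
ee_pos: [559.0, 174.9, 12.5]
tcp_rot: [[0.076, 0.997, -0.0], [0.997, -0.076, -0.004], [-0.004, -0.0, -1.0]]
force: [-0.9, 0.3, -1.4]
finger_gap: 0.142
```

```bash
python3 st.py
```

```text
t 24.9 [559.04 174.93  12.51] yawX 85.62 z [-0. -0. -1.] gap 13.208799577050396 F [-0.85  0.34 -1.4 ] T [-0.03  0.08  0.06] j [-0.64  0.85  0.5   1.81 -0.64  0.65  0.16]
```

Half a millimetre more, release softly, then rise and go look at the pip.

Request:
{"method": "move_arm", "body": {"targets": [[8,[0,0,0.7],[0,0,0]],[8,[0,0,0.7],[0,0,0]],[16,[0,0,0.7],[0,0,0]],[25,[0,0,0.5],[0,0,0]],[40,[0,0,0.5],[0,0,0]],[50,[0,0,0],[0,0,0]],[50,[0,0,-10],[0,0,0]],[50,[0,0,-35],[0,0,0]],[50,[0,0,-75],[0,0,0]],[50,[0,0,-120],[0,0,0]],[50,[0,0,-160],[0,0,0]],[50,[0,0,-180],[0,0,0]]]}}

```text
time_s: 26.1
ee_pos: [560.9, 175.3, 197.3]
tcp_rot: [[0.077, 0.997, 0.006], [0.997, -0.077, -0.002], [-0.002, 0.006, -1.0]]
force: [-0.2, -0.0, 0.4]
finger_gap: 0.54
```

```bash
python3 st.py
```

```text
t 26.1 [560.93 175.31 197.3 ] yawX 85.59 z [ 0.01 -0.   -1.  ] gap 50.19122834026832 F [-0.24 -0.04  0.44] T [-0.12  0.03 -0.02] j [-0.76  0.63  0.69  1.67 -0.45  1.01  0.01]
```

Request:
{"method": "move_arm", "body": {"targets": [[50,[-15,0,-5],[0,0,0]],[50,[-45,0,-10],[0,0,-8]],[50,[-85,0,-10],[0,0,-16]],[50,[-125,0,-10],[0,0,-24]],[50,[-165,0,-10],[0,0,-32]],[50,[-205,5,-10],[0,0,-40]],[50,[-245,10,-10],[0,0,-48]],[50,[-275,15,-10],[0,0,-56]],[50,[-282,15,-10],[0,0,-64]],[50,[-282,15,-10],[0,0,-72]],[50,[-282,15,-10],[0,0,-72]]]}}

```text
time_s: 27.2
ee_pos: [552.6, -109.0, 207.3]
tcp_rot: [[-0.923, 0.384, 0.004], [0.384, 0.923, -0.002], [-0.005, -0.001, -1.0]]
force: [-0.2, 0.2, 1.0]
finger_gap: 0.539
```

```bash
python3 st.py; sed -i 's/^C=.*/C=np.array([552.4,-107.3])/' pip.py; python3 pip.py w9
```

```text
t 27.2 [ 552.6  -108.95  207.34] yawX 157.41 z [ 0. -0. -1.] gap 50.14064479106989 F [-0.17  0.22  0.95] T [-0.   -0.01  0.02] j [-0.06  0.51  0.34  1.72 -0.2   0.94  1.53]
red (34, np.float64(275.0), np.float64(163.7)) [519.3 -99.9  45. ] r 33.9 ang 167.5
red (26, np.float64(48.5), np.float64(214.2)) [ 478.5 -328.6   45. ] r 233.3 ang -108.5
yel (8, np.float64(272.9), np.float64(156.1)) [512.6 -99.5  36. ] r 40.6 ang 168.9
```

```bash
python3 - <<'E'
from h import *
a=optics.get_image("side")[:,:,::-1]; b=cv2.imread("pics/w9.png")
cv2.imwrite("pics/fin.png",np.hstack([cv2.resize(a[120:400,150:450],(400,373)),cv2.resize(b[60:340,130:430],(400,373))]))
E
```

```text
(no output)
```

View pics/fin.png

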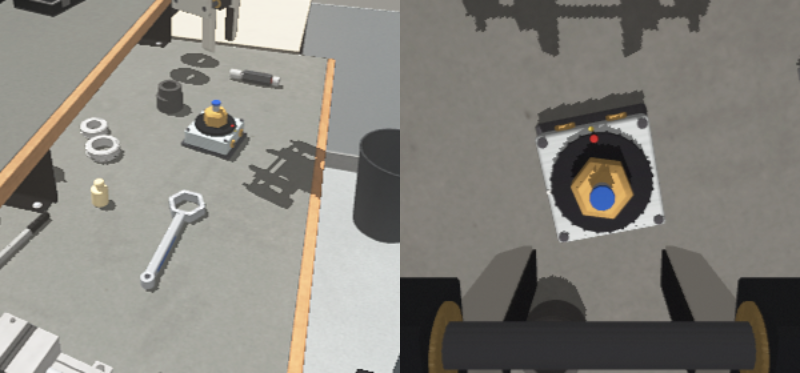

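The left half shows the wrench lying flat on the bench, clear of the manifold, and the bush, weight and plug gauge still in place. The right half shows the red pip at (593,139), in line with the yellow dot at (590,128).

```bash
python3 -c "
from bench import close_job
print(close_job())"
```

```text
the job is handed in; nothing more can be done
None
```

The job is done and handed in at about 27 s of the 72 s allowed.

- **Finger-tight:** I turned the nut about 48° clockwise with the fingers. The moment about its axis jumped from about 0 to about 0.33 N m after some 44°. By camera the collar had moved about 6°.
- **Wrench on:** The ring went down to the collar with no contact force beyond the wrench's own weight (about 2 N).
- **Pull:** I pulled through about 99° at the handle, which includes roughly 10° of play. I then eased the wrench back into its play so the ring was free.
- **Wrench off:** It lifted without binding. I laid it on the bench about 200 mm from the nut, released it and raised the arm clear.

**Last checks:** In the close wrist view the pip sits at 167.5° about the nut's axis and the yellow dot at 168.9°. That puts the pip about 1.4° (under 1 mm) past the dot, close to the measuring error. My other estimate of the target, 169.5°, would make it 2° past. The top and side cameras disagreed with this by 1 to 4°, so I went by the wrist view. The wrench lies flat and clear of the manifold. The setting bush, brass weight and plug gauge looked unmoved, and the arm was touching nothing.

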